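# Seat the thread pitch leaf in a lead screw

### The arm

A 6-joint arm with a two-finger parallel gripper is mounted at the origin on a cart in front of the work surface, level with it; the furniture and walls round the work are solid. World frame = base frame: x ahead of the robot, y to its left, z up, the work surface at z = 0. Lengths are in m, angles in degrees, forces in N, time in s.
With the tool pointing down it reaches from about 0.4 to 0.925 m from the base axis. Payload 3.4 kg.
Tool frame: the origin (TCP) lies at the very end of the fingers, on their centre line; the grasp point (between the pads) lies 19 mm behind it (manip.grip_depth is the distance from the TCP to the grasp point, in m); z points along the fingers, y is the direction in which the jaws open and shut (so a half turn about z gives the same grasp; the last joint's range is limited). The gripper opens to 85 mm and grips with 20 to 120 N. Pads are 22 mm wide; open, the fingers measure 114 mm over their backs; the gripper's body (76 mm by 85 mm) begins 54 mm behind the grasp point. The pads swing forward as they close: fully open they stand 13 mm farther back than shut.
Start: joints at [-78.295, 17.578, 86.31, -0, 76.112, -4.211], TCP at [0.158, -0.553, 0.231] pointing down, gripper open.
Joint ranges: [-179.03, 179.03], [-60, 130.46], [8.19, 133.38], [-81.62, 261.62], [5.75, 156.47], [-153.77, 153.77]. Speed limits (degrees/s): [147.25, 147.25, 180, 180, 180, 180].

### API

Orientations are given as a 3x3 rotation matrix whose columns are the frame's x, y, z axes.
In Python, from station import manip gives the robot as it stands. The module is installed in compiled form; this text tells all that it offers.
- The arm moves only by the tool apply_moves, never from a script. Its arguments are lists of equal length, an entry for each row: "translation": the shift along the tool's x, y, z in m, a list of three; "rot": the turn, a rotation vector about the tool's x, y, z in degrees, a list of three; "fingers": the gripper command: -1 is fully open, 1 is shut, values between are in proportion. A call has 1 to 5 rows; each row shifts and turns the pose as measured when the row begins, along the tool's axes as they then stand; what a row does not reach is not made up. A row lasts 1/12 s, in which the tool goes at most 41.7 mm and 7.16 degrees, less where a joint would pass 70% of its speed; a pose out of reach is approached as far as the arm can. A call with a gripper value outside its range is refused whole. The fingers move at their own pace and stop on an object; the grip force is fixed at half the most. Time passes only in rows, so rows that do not move let the fingers close. It gives the time, the measured TCP pose, the force and the opening at its end, in the units of the state.
- manip.state(): the state, without advancing time (a new reading comes with each control period).
- manip.capture(name): name is "side" or "top" or "wrist"; returns the picture (400x640x3 uint8, red, green, blue); there is no depth.
- manip.camera_params(name): a dict with "fx", "fy", "cx", "cy" (pixels), "rvec" (rotation vector, rad) and "tvec" (3), from world to camera coordinates, as OpenCV has them. Camera axes: x right, y down, z forward; pixel columns grow to the right and rows downward; lengths in m; the calibration is good to about 2 mm. A picture is of the moment at which its call begins: read the wrist's pose just before it. camera_params takes no time and is no camera call; for the wrist camera it gives the pose at the moment of the call.
- manip.finish_job(): hands the job in, once; it reports no verdict.
Trained networks look in the newest picture that a camera, given by its name, has taken for a name from the list of things; names that differ only in an ending like _2 or _b are one class to them, and where a whole thing is asked for, a point or a joint stands for the part that bears it (a point fixed in the world has none). Each returns a list of dicts, best first, with "conf" (0 to 1); they miss things now and then, are a little off and sometimes report something else, mostly with a low value. They report only what shows in the picture. A call takes as long as a camera call. They do not tell look-alikes from the thing itself.
- manip.look_for(camera, name): "point" ([x, y, z] in m, in world coordinates, good to about 4 mm: the middle of the surface that is visible of it).
- manip.silhouettes(camera, name): "pixels" (400x640 bool, what is visible of it).
- manip.pinpoint(camera, name): "point" ([x, y, z] in m, in world coordinates, good to about 4 mm: a listed point, or the origin of a listed thing).
The state is a dict: "time": time; "q": joint angles; "dq": joint speeds; "tau": joint torques, N m; "position": TCP position; "tool_rot": TCP orientation; "wrist_force": force on the tool from outside, world axes, zero at the start; "ft_torque": the same for the moment, N m; "opening": finger opening in m.
Only numpy, scipy, OpenCV 4.12 (cv2) and the standard library are available. Lean on these libraries where they do the work, as an engineer would, in place of code of your own. Each camera call takes 0.05 s, during which the arm holds its last target.

### The job

Check the lead screw's pitch: take the coarse pitch leaf (blue grip, four broad teeth), lay it flat on the aluminium rest in front of the screw with its teeth clear of the thread, then slide it forward along the rest, feeling sideways along the screw for the grooves, until the teeth drop in. Press it gently fully home, with the leaf flat on the rest, its edge flush against the thread crests near the middle of the screw, and leave it sitting there. Never push it hard against the screw (25 N at most), and leave the yellow leaf, the bearing and the gear alone.

Things in the scene. Friction and masses are not known exactly. Their poses are not given: they have to be found in the camera images.
- leaf12_grip (a point): Coarse leaf, loose, 0.16 kg, flat on the bench at first. Point to grasp: middle of its blue upright grip, 32 mm above the leaf's underside; grip 20 (x) x 26 (y) mm, 5 to 50 mm above the underside: grasp across the 26 mm, along y. Plate 5 mm thick, 52 mm wide in y, from 16 mm behind to 36 mm ahead (+x) of this point; teeth stand out ahead.
- leaf12_edge (a point): Middle of the coarse leaf's front edge, 36 mm ahead (+x) of its grip point and 2.5 mm above its underside; axes as the grip point. From this edge four teeth stand out 5.2 mm in +x at y = -18, -6, 6, 18 mm (pitch 12), 5.6 mm wide at the root, 4.1 mm at the tip.
- leaf8_grip (a point): The same point of the fine leaf: same sizes but a yellow grip and six narrow teeth of 8 mm pitch. It does not fit this screw; leave it alone.
- holder: Two fixed dark end blocks carrying the lead screw. Origin on the bench below the middle of the screw; z up, y along the screw, +x from the rest to the screw (the way the leaf is slid). Blocks: y = +-68 to 86, x = -26 to 26, 70 mm high. Leaf parallel to the screw: teeth standing on the crests put its grip point at x = -65.2 mm, fully home at x = -60 mm.
- screw_mid (a point): Middle of the fixed lead screw's axis, 36 mm above the bench; axes as the holder. 48 mm over the crests; thread pitch 12 mm, 6 mm deep, crests 5 mm and groove mouths 7 mm wide, from y = -64 to 64 mm. Where the grooves lie along y is NOT given and differs each time: look or feel for it. Teeth enter within about 1.4 mm of a groove's middle.
- rest: Fixed grey base plate 150 x 190 x 10 mm with a raised aluminium table. Same origin and axes as the holder. Table: x = -104 to -28 mm, y = -52 to 52 mm, its flat top 33.5 mm above the bench, so a leaf lying on it has its grip point 65.5 mm above the bench and its teeth at the height of the screw's axis.
- bearing: Loose ball bearing, 52 mm across, 15 mm high, lying flat; origin under its centre. Leave it alone.
- gear: Loose small gear, 56 mm across, 28 mm high; origin under its centre. Leave it alone.
There are look-alikes about, which are no part of the job. Leave any orange look-alike of the part that bears leaf12_grip alone.

How it is judged:
By the outcome, as a careful person would: the job done as asked, in the order asked, and still so for the second after the job is handed in, with the robot touching nothing.
It also fails if it takes over 58 s, if anything falls off the work surface, if the arm or the gripper's body presses on something with over 40 N, if the wrist force passes 120 N, or if a joint passes its speed limit or range.

## Working session

There is one attempt and no reset: what is moved stays moved. The work goes in short steps, Python scripts to look and compute and a tool call to move; the robot and the scene stay as the last step left them, time stands still between calls to the robot, and variables do not carry over. Pictures are saved under pics/ and viewed, and the job is handed in when it is done.

Besides the shell and the picture viewer there is one more tool, called after "Emit:" as a command line: name --argument value ..., lists and objects as JSON in quotes. apply_moves: Moves the arm, as the interface text tells. Its arguments: {"type":"object","properties":{"translation":{"type":"array"},"rot":{"type":"array"},"fingers":{"type":"array"}},"required":["translation","rot","fingers"]}

```bash
mkdir -p pics; cat > h.py <<'E'
import numpy as np,cv2
from station import manip
def cam(n):
    p=manip.camera_params(n);K=np.array([[p['fx'],0,p['cx']],[0,p['fy'],p['cy']],[0,0,1]])
    R=cv2.Rodrigues(np.array(p['rvec'],float))[0];return K,R,np.array(p['tvec'],float).ravel()
def proj(c,P):
    K,R,t=c;q=(R@np.atleast_2d(P).T).T+t;q=q@K.T;return q[:,:2]/q[:,2:]
def ray(c,u,v,z):
    K,R,t=c;d=R.T@np.linalg.inv(K)@[u,v,1];o=-R.T@t;return o+d*(z-o[2])/d[2]
def save(n,im):cv2.imwrite('pics/'+n+'.png',im[:,:,::-1])
E
python3 - <<'E'
from h import *
np.set_printoptions(precision=4,suppress=True)
for n in ['top','side']:
    im=manip.capture(n);save(n+'0',im);np.save(n+'0.npy',im)
    c=cam(n);print(n,c[0][0,0],-c[1].T@c[2])
    for k in ['leaf12_grip','leaf8_grip','holder','screw_mid','bearing']:
        print(n,k,[(np.round(d['point'],4),round(d['conf'],2),proj(c,d['point']).round()) for d in manip.pinpoint(n,k)])
s=manip.state();print(s['time'],s['position'],s['tool_rot'],s['opening'],s['wrist_force'])
E
```

```text
top 481.6859362458105 [ 0.2744 -0.0642  1.325 ]
top leaf12_grip [(array([ 0.454 , -0.3995,  0.0304]), 0.94, array([[453., 229.]])), (array([ 0.4468, -0.2696,  0.0312]), 0.72, array([[405., 231.]]))]
top leaf8_grip [(array([0.4727, 0.2581, 0.0316]), 0.8, array([[211., 222.]]))]
top holder [(array([ 0.5534, -0.0136, -0.001 ]), 0.9, array([[311., 195.]]))]
top screw_mid [(array([ 0.5577, -0.0174,  0.0414]), 0.77, array([[312., 191.]]))]
top bearing []
side 403.50664558985653 [0.3793 0.9329 0.5217]
side leaf12_grip [(array([ 0.4506, -0.3947,  0.0362]), 0.74, array([[353., 168.]])), (array([ 0.445 , -0.2686,  0.0334]), 0.73, array([[352., 183.]]))]
side leaf8_grip [(array([0.4663, 0.2508, 0.0308]), 0.88, array([[327., 278.]]))]
side holder [(array([ 0.5632, -0.0152, -0.0008]), 0.89, array([[303., 228.]]))]
side screw_mid [(array([ 0.5606, -0.0146,  0.0336]), 0.68, array([[303., 217.]]))]
side bearing [(array([0.5764, 0.2265, 0.001 ]), 0.57, array([[278., 280.]]))]
0.6 [ 0.1577 -0.553   0.2313] [[ 0.9617  0.2742  0.    ]
 [ 0.2742 -0.9617 -0.    ]
 [ 0.      0.     -1.    ]] 0.08577741550035622 [-0.0327 -0.2286  0.4269]
```

```bash
python3 - <<'E'
from h import *
t=np.load('top0.npy')
save('top0c',cv2.resize(t[130:290,180:500],None,fx=2.5,fy=2.5,interpolation=cv2.INTER_CUBIC))
save('leafc',cv2.resize(t[195:265,375:495],None,fx=6,fy=6,interpolation=cv2.INTER_CUBIC))
E
```

```text
(no output)
```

View pics/top0.png

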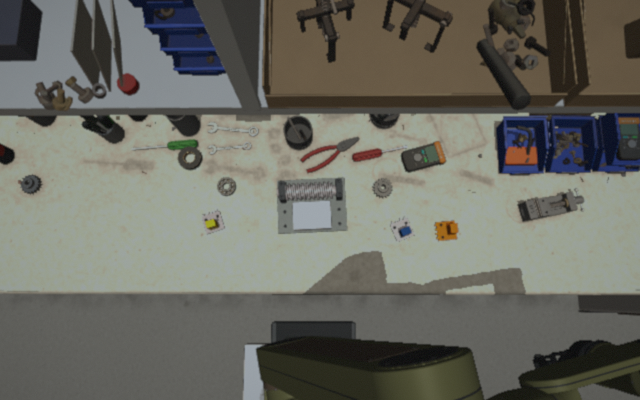

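View pics/side0.png

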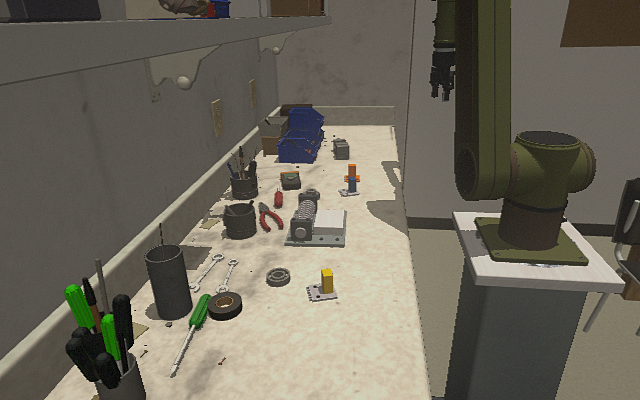

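```bash
ls pics
```

```text
leafc.png
side0.png
top0.png
top0c.png
```

View pics/leafc.png

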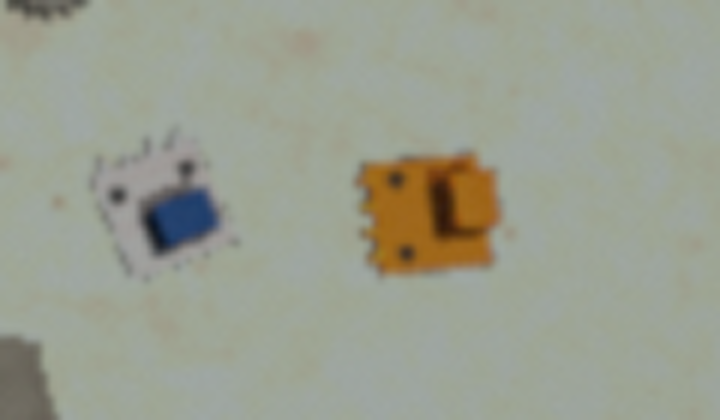

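View pics/top0c.png

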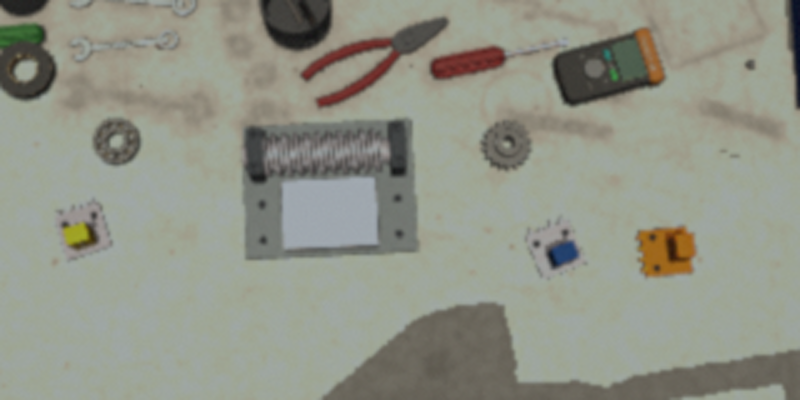

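```bash
python3 - <<'E'
from h import *
np.set_printoptions(precision=4,suppress=True)
t=np.load('top0.npy').astype(int);c=cam('top')
m=(t[:,:,2]-t[:,:,0]>50)&(t[:,:,2]>90);m[:, :385]=0;m[:,425:]=0;m[:215]=0;m[250:]=0
ys,xs=np.nonzero(m);print(len(xs),xs.mean(),ys.mean(),ray(c,xs.mean(),ys.mean(),.05),ray(c,xs.mean(),ys.mean(),.04))
# plate outline rays
for u,v in [(285,181),(342,181),(279,233),(346,233)]: print(ray(c,u,v,.01))
R=manip.state()['tool_rot'];cw=cam('wrist');print('wristcam in tool', np.array(R).T@((-cw[1].T@cw[2])-np.array(manip.state()['position'])), np.array(R).T@cw[1].T, cw[0])
E
```

```text
51 405.47058823529414 230.66666666666666 [ 0.446  -0.2679  0.05  ] [ 0.4474 -0.2695  0.04  ]
[0.5922 0.0586 0.01  ]
[ 0.5918 -0.1015  0.01  ]
[0.4451 0.0728 0.01  ]
[ 0.4451 -0.1114  0.01  ]
wristcam in tool [ 0.0653  0.0005 -0.1424] [[ 0.0006 -0.9662 -0.2578]
 [ 1.      0.0006 -0.    ]
 [ 0.0002 -0.2578  0.9662]] [[313.2933   0.     320.4232]
 [  0.     313.2933 197.3567]
 [  0.       0.       1.    ]]
```

The two leaf12 candidates are blue at top (405,231) and orange at (447,230). The blue-gripped four-tooth leaf fits the description, and the orange one is the look-alike. I'm moving above the blue leaf to look with the wrist camera.

Emit:
apply_moves --translation '[[0.0356,-0.0194,0.006],[0.0356,-0.0194,0.006],[0.0356,-0.0194,0.006],[0.0356,-0.0194,0.006],[0.0356,-0.0194,0.006]]' --rot '[[0,0,0],[0,0,0],[0,0,0],[0,0,0],[0,0,0]]' --fingers '[-1,-1,-1,-1,-1]'

```text
time: 1.02
position: [0.3018, -0.4176, 0.2012]
tool_rot: [[0.966, 0.26, 0.0], [0.26, -0.966, -0.012], [-0.003, 0.012, -1.0]]
wrist_force: [0.4, 0.4, -0.3]
opening: 0.0853
```

Emit:
apply_moves --translation '[[0.0356,-0.0194,0.006],[0.0356,-0.0194,0.006],[0.0356,-0.0194,0.006],[0.0356,-0.0194,0.006],[0.0356,-0.0194,0.006]]' --rot '[[0,0,0],[0,0,0],[0,0,0],[0,0,0],[0,0,0]]' --fingers '[-1,-1,-1,-1,-1]'

```text
time: 1.43
position: [0.4509, -0.2745, 0.1704]
tool_rot: [[0.966, 0.258, 0.003], [0.258, -0.966, -0.015], [-0.001, 0.015, -1.0]]
wrist_force: [0.4, -0.5, 0.5]
opening: 0.0854
```

```bash
python3 - <<'E'
from h import *
np.set_printoptions(precision=4,suppress=True)
c=cam('wrist');im=manip.capture('wrist');save('w1',im);np.save('w1.npy',im)
for k in ['leaf12_grip','leaf12_edge']:
  print(k,[(np.round(d['point'],4),round(d['conf'],2),proj(c,d['point']).round()) for d in manip.pinpoint('wrist',k)])
s=manip.state();print(s['position'],s['tool_rot'],s['q'])
t=im.astype(int)
m=((t[:,:,2]-t[:,:,0]>50)).astype(np.uint8)
n,l,st,ce=cv2.connectedComponentsWithStats(m)
for i in range(1,n):
  if st[i,4]>100: print(st[i],ce[i])
E
```

```text
leaf12_grip [(array([ 0.4542, -0.4005,  0.0322]), 0.74, array([[447., 217.]])), (array([ 0.4466, -0.2694,  0.028 ]), 0.62, array([[311., 189.]]))]
leaf12_edge [(array([ 0.4492, -0.3614,  0.0054]), 0.86, array([[399., 204.]])), (array([ 0.4799, -0.251 , -0.0003]), 0.61, array([[302., 146.]]))]
[ 0.4514 -0.2736  0.17  ] [[ 0.9646  0.2637  0.0022]
 [ 0.2637 -0.9645 -0.0137]
 [-0.0015  0.0138 -0.9999]] [-35.4068  16.8305  97.282   -0.6235  65.3295  39.5605]
[300 185  27  22 385] [314.439  196.8078]
```

View pics/w1.png

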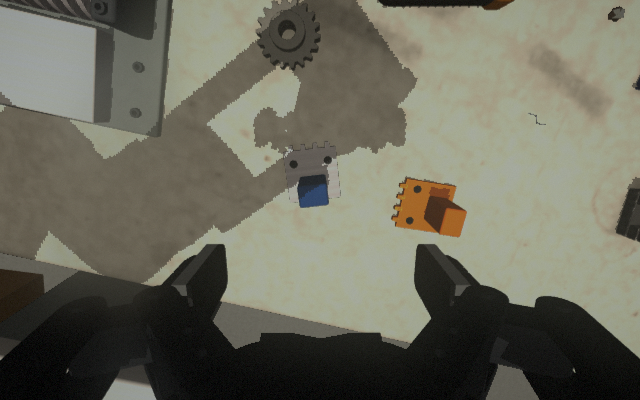

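```bash
python3 - <<'E'
from h import *
t=np.load('w1.npy')
save('w1c',cv2.resize(t[130:220,270:360],None,fx=6.5,fy=6.5,interpolation=cv2.INTER_CUBIC))
E
```

```text
(no output)
```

View pics/w1c.png

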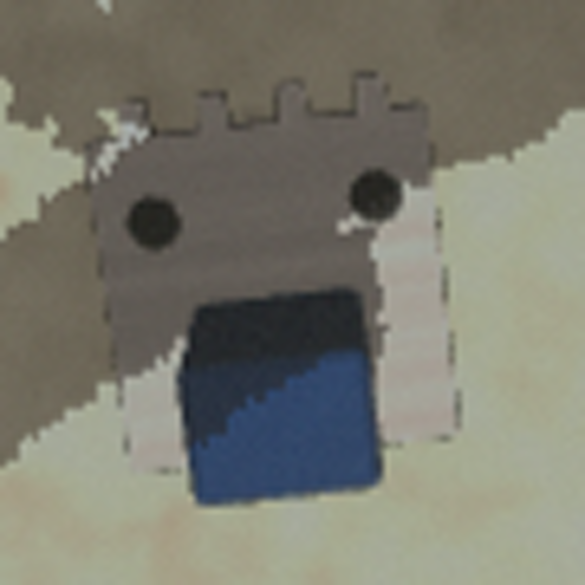

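```bash
python3 - <<'E'
from h import *
np.set_printoptions(precision=4,suppress=True)
c=cam('wrist')
f=lambda u,v,z: ray(c,270+(u+.5)/6.5-.5,130+(v+.5)/6.5-.5,z)
h=[f(154,222,.005),f(376,195,.005)];d=h[0]-h[1];print('holes yaw',np.degrees(np.arctan2(-d[0],d[1])),np.linalg.norm(d))
P=[f(100,140,.005),f(430,105,.005),f(457,437,.005),f(128,470,.005)]
print(np.array(P))
for a,b in [(0,1),(3,2)]: d=P[a]-P[b];print(np.degrees(np.arctan2(-d[0],d[1])),np.linalg.norm(d))
for a,b in [(0,3),(1,2)]: d=P[a]-P[b];print(np.degrees(np.arctan2(d[1],d[0])),np.linalg.norm(d))
cen=sum(P)/4
G=[f(185,370,.05),f(367,350,.05),f(381,487,.05),f(198,503,.05)];g=sum(G)/4
print('platecen',cen,'gripc',g);print(np.array(G)); d=G[3]-G[2];print(np.degrees(np.arctan2(-d[0],d[1])),np.linalg.norm(d))
y=np.radians(20);print('grip from plate',cen[:2]-.010*np.array([np.cos(y),np.sin(y)]))
E
```

```text
holes yaw 22.169319297926368 0.03390320314891302
[[ 0.4718 -0.235   0.005 ]
 [ 0.4898 -0.2814  0.005 ]
 [ 0.4415 -0.2997  0.005 ]
 [ 0.4229 -0.2514  0.005 ]]
21.252982249152538 0.049752767354932025
21.0476714428801 0.0517489176418065
18.514651307336237 0.05155832809077486
20.734893828857857 0.051687002671818985
platecen [ 0.4565 -0.2668  0.005 ] gripc [ 0.4472 -0.2703  0.05  ]
[[ 0.4515 -0.2558  0.05  ]
 [ 0.4604 -0.2783  0.05  ]
 [ 0.4428 -0.2852  0.05  ]
 [ 0.4342 -0.262   0.05  ]]
20.301257687704858 0.024671911353946908
grip from plate [ 0.4471 -0.2703]
```

```bash
cat >> h.py <<'E'
from scipy.spatial.transform import Rotation as Ro
def goal(p,yaw):
    s=manip.state();R=np.array(s['tool_rot']);y=np.radians(yaw)
    T=np.array([[np.cos(y),np.sin(y),0],[np.sin(y),-np.cos(y),0],[0,0,-1.]])
    print('t',s['time'],'trans mm',(R.T@(np.array(p)-s['position'])*1e3).round(2),'rot',Ro.from_matrix(R.T@T).as_rotvec(degrees=True).round(2),'yaw',np.degrees(np.arctan2(R[1,0],R[0,0])).round(2), 'F',np.round(s['wrist_force'],1),'M',np.round(s['ft_torque'],2),'open',round(s['opening']*1e3,1), 'pos',np.round(s['position'],4))
E
python3 -c "
from h import *
goal([.4472,-.2703,.10],21)"
```

```text
t 1.5833 trans mm [-3.09 -5.27 69.92] rot [ 0.79  0.12 -5.71] yaw 15.29 F [-0.3 -0.  -0.2] M [ 0.02  0.02 -0.05] open 85.1 pos [ 0.4514 -0.2736  0.17  ]
```

Emit:
apply_moves --translation '[[-0.001,-0.002,0.02],[-0.001,-0.002,0.02],[-0.001,-0.001,0.02],[0,0,0.01],[0,0,0]]' --rot '[[0.4,0.1,-3],[0.4,0,-2.7],[0,0,0],[0,0,0],[0,0,0]]' --fingers '[-1,-1,-1,-1,-1]'

```text
time: 2.0
position: [0.4467, -0.2752, 0.1006]
tool_rot: [[0.931, 0.364, 0.003], [0.364, -0.931, -0.007], [0.001, 0.007, -1.0]]
wrist_force: [-0.6, 0.7, -0.4]
opening: 0.0855
```

```bash
python3 - <<'E'
from h import *
goal([.4472,-.2703,.013],21)
c=cam('wrist');im=manip.capture('wrist');save('w2',im)
print(proj(c,[[.4472,-.2703,.05]]))
E
```

```text
t 2.0 trans mm [ 2.16 -5.05 87.57] rot [ 0.42 -0.05  0.33] yaw 21.33 F [-0.6  0.7 -0.4] M [0.04 0.06 0.  ] open 85.5 pos [ 0.4467 -0.2752  0.1006]
[[312.32533442 214.65759861]]
```

View pics/w2.png

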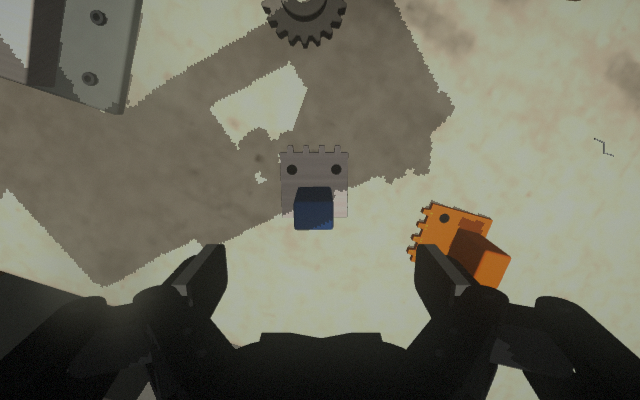

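Emit:
apply_moves --translation '[[0.001,-0.003,0.015],[0.001,-0.002,0.02],[0,0,0.02],[0,0,0.02],[0,0,0.012]]' --rot '[[0.4,0,0.3],[0,0,0],[0,0,0],[0,0,0],[0,0,0]]' --fingers '[-0.5,-0.5,-0.5,-0.5,-0.5]'

```text
time: 2.47
position: [0.4509, -0.2798, 0.0202]
tool_rot: [[0.936, 0.352, 0.015], [0.352, -0.936, -0.012], [0.01, 0.017, -1.0]]
wrist_force: [-0.7, -0.3, 0.6]
opening: 0.0645
```

```bash
python3 - <<'E'
from h import *
goal([.4472,-.2703,.013],21)
E
```

```text
t 2.4667 trans mm [ -0.18 -10.36   7.05] rot [ 0.97 -0.56 -0.37] yaw 20.63 F [-0.7 -0.3  0.6] M [-0.    0.05  0.01] open 64.5 pos [ 0.4509 -0.2798  0.0202]
```

Emit:
apply_moves --translation '[[0,-0.005,0.002],[0,-0.005,0.002],[0,0,0.002]]' --rot '[[0.6,-0.5,-0.4],[0.3,0,0],[0,0,0]]' --fingers '[-0.5,-0.5,-0.5]'

```text
time: 2.72
position: [0.4464, -0.2724, 0.0145]
tool_rot: [[0.934, 0.356, -0.0], [0.356, -0.934, -0.0], [-0.0, 0.0, -1.0]]
wrist_force: [0.2, -0.5, -0.4]
opening: 0.064
```

```bash
python3 - <<'E'
from h import *
goal([.4472,-.2703,.013],21)
E
```

```text
t 2.7167 trans mm [ 1.48 -1.69  1.54] rot [ 0.01  0.01 -0.13] yaw 20.87 F [ 0.2 -0.5 -0.4] M [0.03 0.01 0.02] open 64.0 pos [ 0.4464 -0.2724  0.0145]
```

Emit:
apply_moves --translation '[[0.0015,-0.0017,0.0015],[0,0,0],[0,0,0],[0,0,0],[0,0,0]]' --rot '[[0,0,-0.1],[0,0,0],[0,0,0],[0,0,0],[0,0,0]]' --fingers '[-0.5,1,1,1,1]'

```text
time: 3.13
position: [0.4492, -0.2716, 0.0167]
tool_rot: [[0.934, 0.358, 0.005], [0.358, -0.934, -0.004], [0.003, 0.006, -1.0]]
wrist_force: [0.3, 0.8, -1.3]
opening: 0.0249
```

Emit:
apply_moves --translation '[[0,0,0],[0,0,0],[0,0,0]]' --rot '[[0,0,0],[0,0,0],[0,0,0]]' --fingers '[1,1,1]'

```text
time: 3.38
position: [0.4494, -0.2716, 0.0171]
tool_rot: [[0.934, 0.359, 0.006], [0.359, -0.933, -0.005], [0.004, 0.006, -1.0]]
wrist_force: [0.1, 0.9, -1.2]
opening: 0.0249
```

```bash
python3 - <<'E'
from h import *
goal([.4472,-.2703,.013],21)
c=cam('wrist');im=manip.capture('wrist');save('w3',im)
E
```

```text
t 3.3833 trans mm [-1.63 -2.05  4.05] rot [ 0.36 -0.21  0.01] yaw 21.01 F [ 0.1  0.9 -1.2] M [ 0.    0.01 -0.04] open 24.9 pos [ 0.4494 -0.2716  0.0171]
```

View pics/w3.png

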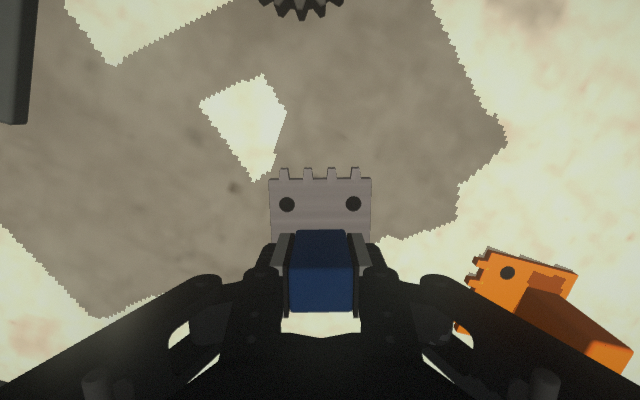

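Emit:
apply_moves --translation '[[0,0,-0.03],[0,0,-0.03],[0,0,-0.03],[0,0,-0.03],[0,0,-0.02]]' --rot '[[0,0,0],[0,0,0],[0,0,0],[0,0,0],[0,0,0]]' --fingers '[1,1,1,1,1]'

```text
time: 3.85
position: [0.4439, -0.2677, 0.1547]
tool_rot: [[0.934, 0.358, -0.01], [0.358, -0.934, 0.007], [-0.007, -0.01, -1.0]]
wrist_force: [0.8, -0.1, -1.8]
opening: 0.0254
```

```bash
python3 - <<'E'
from h import *
goal([.44,-.02,.19],3)
E
```

```text
t 3.85 trans mm [  84.92 -233.02  -33.54] rot [-0.5  0.5 18. ] yaw 21.0 F [ 0.8 -0.1 -1.8] M [ 0.01 -0.06 -0.  ] open 25.4 pos [ 0.4439 -0.2677  0.1547]
```

Emit:
apply_moves --translation '[[0.014,-0.037,-0.006],[0.014,-0.037,-0.006],[0.014,-0.037,-0.006],[0.014,-0.037,-0.006],[0.014,-0.037,-0.006]]' --rot '[[0,0,0],[0,0,0],[0,0,0],[0,0,0],[0,0,0]]' --fingers '[1,1,1,1,1]'

```text
time: 4.27
position: [0.4489, -0.0751, 0.1912]
tool_rot: [[0.939, 0.345, 0.004], [0.345, -0.939, -0.005], [0.002, 0.006, -1.0]]
wrist_force: [0.8, 0.3, -1.6]
opening: 0.0251
```

Emit:
apply_moves --translation '[[0.01,-0.03,-0.003],[0.005,-0.018,0],[0,0,0],[0,0,0],[0,0,0]]' --rot '[[-0.2,0.2,4.5],[-0.2,0.2,4.5],[0,0,4.5],[0,0,4.5],[0,0,0]]' --fingers '[1,1,1,1,1]'

```text
time: 4.68
position: [0.4447, -0.0131, 0.1951]
tool_rot: [[0.999, 0.034, 0.014], [0.034, -0.999, -0.006], [0.013, 0.006, -1.0]]
wrist_force: [0.1, -0.8, -2.4]
opening: 0.0252
```

```bash
python3 - <<'E'
from h import *
np.set_printoptions(precision=4,suppress=True)
goal([.44,-.02,.19],3)
c=cam('wrist');im=manip.capture('wrist');save('w4',im);np.save('w4.npy',im)
for k in ['holder','screw_mid','leaf12_edge','leaf12_grip']:
  print(k,[(np.round(d['point'],4),round(d['conf'],2),proj(c,d['point']).round()) for d in manip.pinpoint('wrist',k)])
E
```

```text
t 4.6833 trans mm [-5.01  6.68  5.07] rot [ 0.35 -0.77 -1.08] yaw 1.93 F [ 0.1 -0.8 -2.4] M [0.01 0.   0.  ] open 25.2 pos [ 0.4447 -0.0131  0.1951]
holder [(array([ 0.5582, -0.0161, -0.0019]), 0.65, array([[326.,  68.]]))]
screw_mid [(array([ 0.5603, -0.017 ,  0.0331]), 0.87, array([[328.,  59.]])), (array([0.4668, 0.251 , 0.0324]), 0.35, array([[ 47., 153.]]))]
leaf12_edge [(array([ 0.4787, -0.0074,  0.1793]), 0.9, array([[311., 177.]])), (array([ 0.4525, -0.3591,  0.0034]), 0.85, array([[635., 182.]]))]
leaf12_grip [(array([ 0.4424, -0.0134,  0.2087]), 0.83, array([[320., 268.]]))]
```

View pics/w4.png

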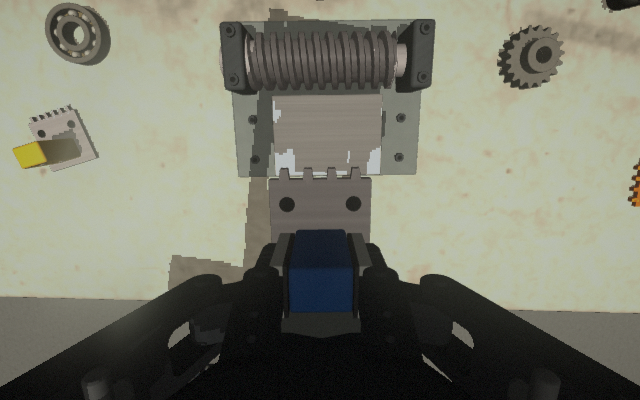

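```bash
python3 - <<'E'
from h import *
t=np.load('w4.npy')
save('w4c',cv2.resize(t[10:190,210:445],None,fx=3.4,fy=3.3,interpolation=cv2.INTER_CUBIC))
save('w4s',cv2.resize(t[20:100,240:410],None,fx=4.7,fy=4.7,interpolation=cv2.INTER_CUBIC))
E
```

```text
(no output)
```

View pics/w4c.png

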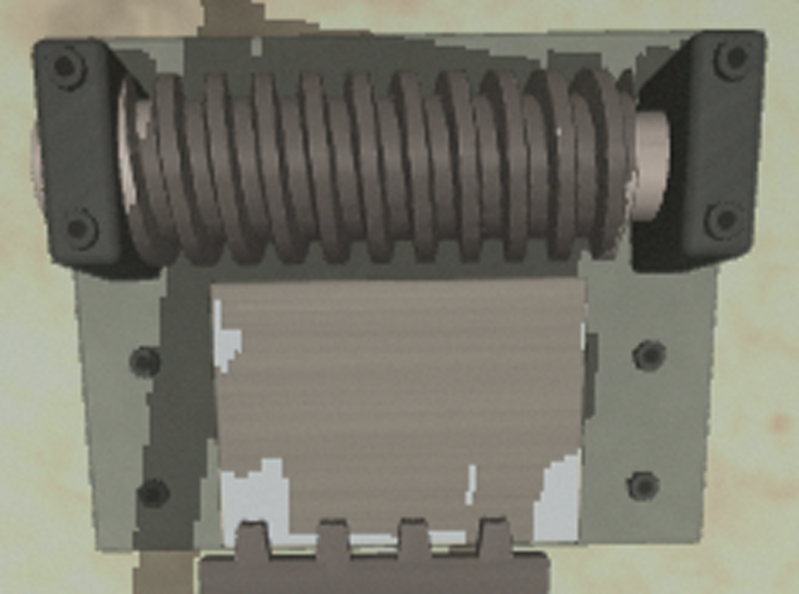

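View pics/w4s.png

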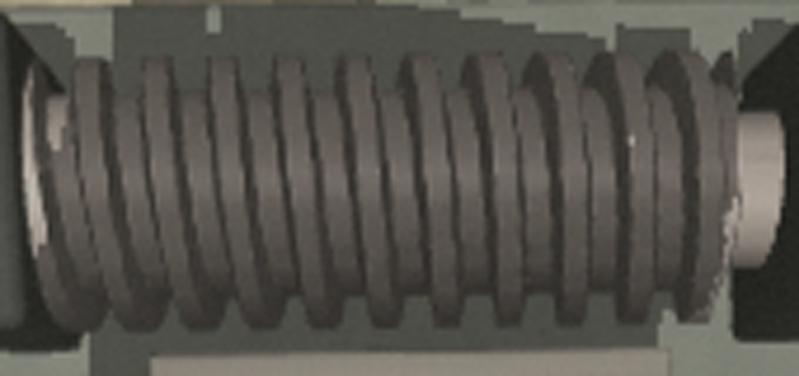

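```bash
cat > fit.py <<'E'
from h import *
from scipy.optimize import least_squares
np.set_printoptions(precision=4,suppress=True)
c=cam('wrist')
a=lambda u,v:(210+(u+.5)/3.4-.5,10+(v+.5)/3.3-.5)
obs=[((-.028,.052,.0335),a(211,284)),((-.028,-.052,.0335),a(586,279)),((-.104,.052,.0335),a(222,547)),((-.104,-.052,.0335),a(580,543)),
((.026,.086,.07),a(33,40)),((.026,.068,.07),a(106,38)),((-.026,.086,.07),a(51,265)),((.026,-.068,.07),a(699,31)),((.026,-.086,.07),a(766,32)),((-.026,-.086,.07),a(752,258))]
X=np.array([o[0] for o in obs]);U=np.array([o[1] for o in obs])
def w(p,X):
    cy,s=np.cos(p[2]),np.sin(p[2]);return np.c_[p[0]+cy*X[:,0]-s*X[:,1],p[1]+s*X[:,0]+cy*X[:,1],X[:,2]+(p[3] if len(p)>3 else 0)]
for p0 in ([.56,-.016,0],[.56,-.016,0,0]):
  r=least_squares(lambda p:(proj(c,w(p,X))-U).ravel(),p0,loss='soft_l1');print(r.x[:2],np.degrees(r.x[2]),r.x[3:],np.sqrt(np.mean(r.fun**2)));print((proj(c,w(r.x,X))-U).round(1).tolist())
E
cat > ff.py <<'E'
E
python3 fit.py
```

```text
[ 0.5573 -0.0179] 2.6735290531226905 [] 1.7186690477848339
[[-0.7, 0.7], [1.1, 0.9], [-0.1, 1.7], [0.0, 1.6], [-2.9, -1.5], [-1.0, -1.1], [-2.2, 1.3], [0.6, -0.9], [4.2, -1.5], [3.1, 0.9]]
[ 0.5582 -0.0178] 2.69434106504256 [-0.0062] 0.6739455753290644
[[0.2, 0.1], [-0.2, 0.3], [0.7, -0.3], [-1.2, -0.4], [-0.6, -0.4], [0.7, -0.0], [-0.2, 0.7], [-1.8, 0.1], [1.2, -0.4], [0.4, 0.4]]
```

```bash
python3 - <<'E'
from h import *
goal([.4795,-.0215,.075],2.7)
E
```

```text
t 4.9333 trans mm [ 32.27   7.35 120.57] rot [ 0.37 -0.78 -0.72] yaw 1.98 F [-0.  -0.4 -1.3] M [0.01 0.03 0.02] open 25.1 pos [ 0.4453 -0.0146  0.1951]
```

Emit:
apply_moves --translation '[[0.01,0.002,0.02],[0.01,0.002,0.025],[0.008,0.002,0.025],[0.004,0.001,0.025],[0,0,0.02]]' --rot '[[0.4,-0.8,-0.7],[0,0,0],[0,0,0],[0,0,0],[0,0,0]]' --fingers '[1,1,1,1,1]'

```text
time: 5.35
position: [0.4868, -0.0243, 0.0821]
tool_rot: [[0.999, 0.048, 0.017], [0.048, -0.999, -0.002], [0.017, 0.003, -1.0]]
wrist_force: [-0.7, -0.4, -1.4]
opening: 0.0251
```

```bash
python3 - <<'E'
from h import *
goal([.4795,-.0215,.06],2.7)
E
```

```text
t 5.35 trans mm [-7.51 -3.19 22.  ] rot [ 0.16 -0.95  0.05] yaw 2.75 F [-0.7 -0.4 -1.4] M [0.   0.03 0.04] open 25.1 pos [ 0.4868 -0.0243  0.0821]
```

Emit:
apply_moves --translation '[[-0.006,-0.003,0.006],[-0.002,0,0.006],[0,0,0.004],[0,0,0]]' --rot '[[0.1,-0.9,0],[0,0,0],[0,0,0],[0,0,0]]' --fingers '[1,1,1,1]'

```text
time: 5.68
position: [0.4758, -0.0229, 0.0614]
tool_rot: [[0.999, 0.047, -0.009], [0.047, -0.999, 0.0], [-0.009, -0.001, -1.0]]
wrist_force: [0.6, -0.3, -0.5]
opening: 0.0249
```

```bash
python3 - <<'E'
from h import *
goal([.4795,-.0215,.054],2.7)
c=cam('wrist');im=manip.capture('wrist');save('w5',im);np.save('w5.npy',im)
save('w5c',cv2.resize(im[30:250,220:430],None,fx=3.6,fy=2.7,interpolation=cv2.INTER_CUBIC))
E
```

```text
t 5.6833 trans mm [ 3.88 -1.24  7.41] rot [-0.03  0.53 -0.01] yaw 2.69 F [ 0.6 -0.3 -0.5] M [-0.03  0.03  0.03] open 24.9 pos [ 0.4758 -0.0229  0.0614]
```

View pics/w5.png

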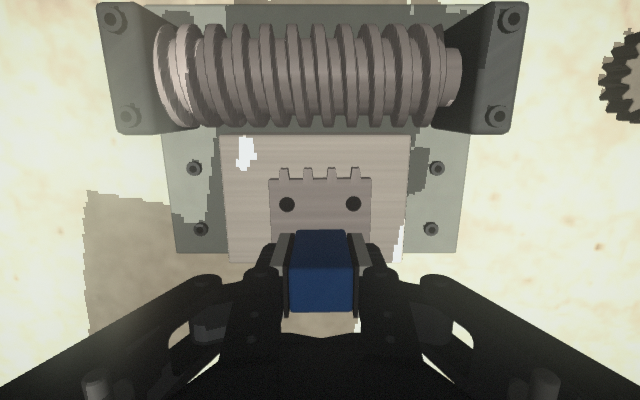

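Emit:
apply_moves --translation '[[0.002,-0.001,0.004],[0.001,0,0.003],[0,0,0.002],[0,0,0]]' --rot '[[0,0.4,0],[0,0,0],[0,0,0],[0,0,0]]' --fingers '[1,1,1,1]'

```text
time: 6.07
position: [0.4818, -0.022, 0.0554]
tool_rot: [[0.999, 0.047, 0.007], [0.047, -0.999, -0.001], [0.007, 0.001, -1.0]]
wrist_force: [0.2, -0.2, -1.3]
opening: 0.0254
```

```bash
python3 - <<'E'
from h import *
goal([.4795,-.0215,.050],2.7)
E
```

```text
t 6.0667 trans mm [-2.29 -0.57  5.36] rot [ 0.05 -0.37  0.01] yaw 2.71 F [ 0.2 -0.2 -1.3] M [0.01 0.03 0.  ] open 25.4 pos [ 0.4818 -0.022   0.0554]
```

Emit:
apply_moves --translation '[[-0.002,0,0.002],[0,0,0.002],[0,0,0]]' --rot '[[0,-0.2,0],[0,-0.1,0],[0,0,0]]' --fingers '[1,1,1]'

```text
time: 6.32
position: [0.4804, -0.022, 0.0519]
tool_rot: [[0.999, 0.048, 0.003], [0.048, -0.999, -0.001], [0.003, 0.001, -1.0]]
wrist_force: [0.5, -0.1, -1.4]
opening: 0.0252
```

```bash
python3 - <<'E'
from h import *
goal([.4795,-.0215,.050],2.7)
E
```

```text
t 6.3167 trans mm [-0.84 -0.55  1.9 ] rot [ 0.07 -0.17  0.03] yaw 2.73 F [ 0.5 -0.1 -1.4] M [-0.02 -0.02 -0.01] open 25.2 pos [ 0.4804 -0.022   0.0519]
```

Emit:
apply_moves --translation '[[0,0,0.001],[0,0,0.001],[0,0,0]]' --rot '[[0,-0.1,0],[0,0,0],[0,0,0]]' --fingers '[1,1,1]'

```text
time: 6.57
position: [0.4805, -0.022, 0.0499]
tool_rot: [[0.999, 0.048, 0.001], [0.048, -0.999, -0.001], [0.001, 0.001, -1.0]]
wrist_force: [-0.5, 0.1, -0.2]
opening: 0.0253
```

```bash
python3 - <<'E'
from h import *
goal([.4795,-.0215,.050],2.7)
E
```

```text
t 6.5667 trans mm [-0.94 -0.56 -0.14] rot [ 0.08 -0.07  0.04] yaw 2.74 F [-0.5  0.1 -0.2] M [-0.02  0.06 -0.01] open 25.3 pos [ 0.4805 -0.022   0.0499]
```

Emit:
apply_moves --translation '[[0,0,0.001],[0,0,0]]' --rot '[[0,0,0],[0,0,0]]' --fingers '[1,1]'

```text
time: 6.73
position: [0.4806, -0.022, 0.0502]
tool_rot: [[0.999, 0.048, 0.002], [0.048, -0.999, -0.001], [0.002, 0.002, -1.0]]
wrist_force: [0.9, 0.3, -1.2]
opening: 0.0255
```

```bash
python3 - <<'E'
from h import *
goal([.4795,-.0215,.050],2.7)
c=cam('wrist');im=manip.capture('wrist');save('w6',im);np.save('w6.npy',im)
save('w6a',cv2.resize(im[0:260,130:500],None,fx=2.1,fy=2.1,interpolation=cv2.INTER_CUBIC))
save('w6b',cv2.resize(im[80:200,225:425],None,fx=4,fy=4,interpolation=cv2.INTER_CUBIC))
E
```

```text
t 6.7333 trans mm [-1.09 -0.58  0.21] rot [ 0.09 -0.11  0.04] yaw 2.74 F [ 0.9  0.3 -1.2] M [-0.02 -0.02 -0.01] open 25.5 pos [ 0.4806 -0.022   0.0502]
```

View pics/w6a.png

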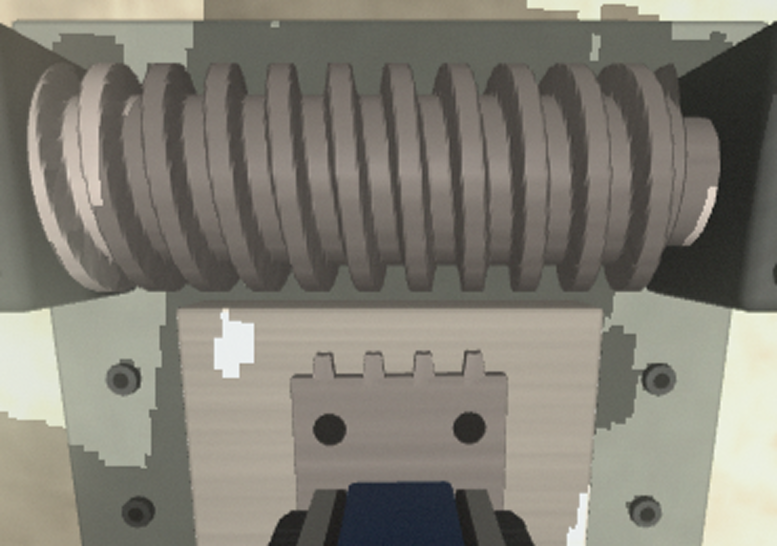

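View pics/w6b.png

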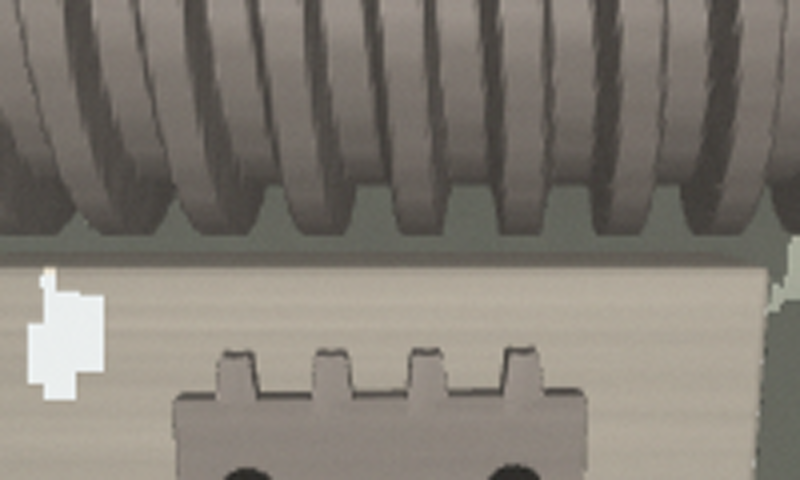

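```bash
python3 - <<'E'
from h import *
np.set_printoptions(precision=2,suppress=True)
c=cam('wrist')
A=lambda u,v,z:ray(c,130+(u+.5)/2.1-.5,(v+.5)/2.1-.5,z)
B=lambda u,v,z:ray(c,225+(u+.5)/4-.5,80+(v+.5)/4-.5,z)
L,R=A(180,308,.0335),A(601,309,.0335)
# b crop: right back corner
R2=B(768,267,.0335)
print('table back',L*1e3,R*1e3,R2*1e3,np.linalg.norm(L-R)*1e3)
d=L-R;yaw=np.arctan2(-d[0],d[1]);print('holder yaw',np.degrees(yaw))
ex=np.array([np.cos(yaw),np.sin(yaw)]);ey=np.array([-np.sin(yaw),np.cos(yaw)])
o=((L+R)/2)[:2]+.028*ex;print('origin',o*1e3)
H=lambda P:np.array([(P[:2]-o)@ex,(P[:2]-o)@ey])*1e3
print('cam',H(-c[1].T@c[2]),(-c[1].T@c[2])[2])
for u in (238,331,427,520):print('tooth tip',H(B(u,349,.0385)))
for u in (175,586):print('edge corners',H(B(u,397,.0385)))
for u in (375,472,569,668):print('groove',H(B(u,234,.038)))
for u in (352,398,444,500,545,593):print('flank',H(B(u,234,.038)))
E
```

```text
table back [527.63  32.71  33.5 ] [532.27 -68.2   33.5 ] [532.54 -68.52  33.5 ] 101.01228787408319
holder yaw 2.635053651976771
origin [557.92 -16.46]
cam [-12.31  -2.11] 0.1926465973030545
tooth tip [-37.5   15.64]
tooth tip [-37.47   4.1 ]
tooth tip [-37.45  -7.81]
tooth tip [-37.42 -19.34]
edge corners [-43.58  23.69]
edge corners [-43.47 -27.8 ]
groove [-23.44  -1.34]
groove [-23.42 -13.13]
groove [-23.39 -24.93]
groove [-23.36 -36.97]
flank [-23.45   1.45]
flank [-23.44  -4.14]
flank [-23.42  -9.73]
flank [-23.41 -16.54]
flank [-23.4  -22.01]
flank [-23.38 -27.85]
```

Emit:
apply_moves --translation '[[0,-0.002,0],[0,-0.002,0],[0,-0.002,0],[0,0,0]]' --rot '[[0,-0.1,-0.1],[0,0,0],[0,0,0],[0,0,0]]' --fingers '[1,1,1,1]'

```text
time: 7.12
position: [0.4804, -0.0156, 0.0498]
tool_rot: [[0.999, 0.049, 0.0], [0.049, -0.999, -0.001], [-0.0, 0.001, -1.0]]
wrist_force: [-0.2, 0.4, 1.2]
opening: 0.0252
```

```bash
python3 - <<'E'
from h import *
goal([.4806,-.0155,.050],2.65)
E
```

```text
t 7.1167 trans mm [ 0.23 -0.05 -0.17] rot [0.08 0.   0.18] yaw 2.83 F [-0.2  0.4  1.2] M [-0.02  0.02  0.06] open 25.2 pos [ 0.4804 -0.0156  0.0498]
```

Emit:
apply_moves --translation '[[0.003,0,0],[0.003,0,0],[0.003,0,0],[0,0,0]]' --rot '[[0,0,0.2],[0,0,0],[0,0,0],[0,0,0]]' --fingers '[1,1,1,1]'

```text
time: 7.45
position: [0.4805, -0.0155, 0.0506]
tool_rot: [[0.999, 0.048, -0.016], [0.048, -0.999, -0.003], [-0.017, 0.003, -1.0]]
wrist_force: [0.9, 0.3, -1.3]
opening: 0.0252
```

```bash
python3 - <<'E'
from h import *
goal([.4904,-.0151,.050],2.65)
c=cam('wrist');im=manip.capture('wrist');save('w7',im);np.save('w7.npy',im)
save('w7b',cv2.resize(im[90:210,220:420],None,fx=4,fy=4,interpolation=cv2.INTER_CUBIC))
E
```

```text
t 7.45 trans mm [9.94 0.1  0.4 ] rot [0.15 0.95 0.12] yaw 2.77 F [ 0.9  0.3 -1.3] M [-0.04 -0.04  0.01] open 25.2 pos [ 0.4805 -0.0155  0.0506]
```

View pics/w7b.png

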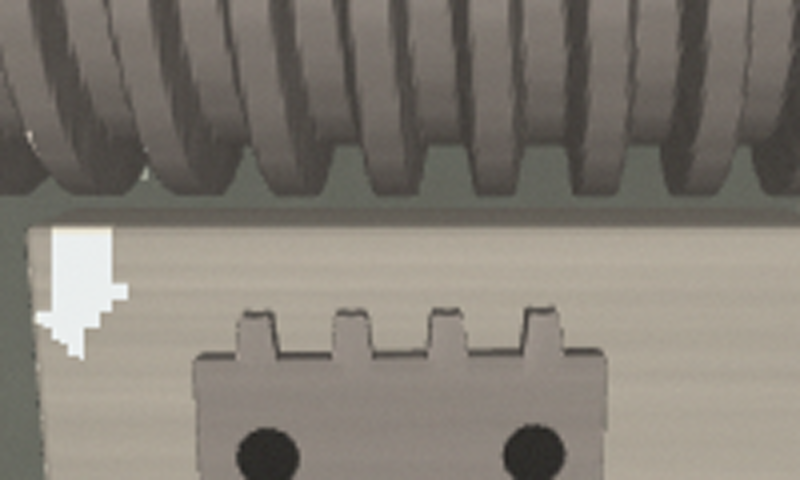

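Emit:
apply_moves --translation '[[0.003,0,0],[0.003,0,0],[0,0,0]]' --rot '[[0,0.5,0],[0,0.3,0],[0,0,0]]' --fingers '[1,1,1]'

```text
time: 7.75
position: [0.4866, -0.0149, 0.0501]
tool_rot: [[0.999, 0.048, -0.002], [0.048, -0.999, -0.002], [-0.002, 0.002, -1.0]]
wrist_force: [0.3, -0.3, -1.6]
opening: 0.025
```

```bash
python3 - <<'E'
from h import *
goal([.4904,-.0151,.050],2.65)
E
```

```text
t 7.75 trans mm [3.82 0.36 0.06] rot [0.13 0.1  0.12] yaw 2.77 F [ 0.3 -0.3 -1.6] M [0.03 0.01 0.  ] open 25.0 pos [ 0.4866 -0.0149  0.0501]
```

```bash
python3 - <<'E'
from h import *
c=cam('wrist');im=manip.capture('wrist');save('w8',im);np.save('w8.npy',im)
save('w8b',cv2.resize(im[105:185,255:395],None,fx=5.5,fy=5.5,interpolation=cv2.INTER_CUBIC))
E
```

```text
(no output)
```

View pics/w8b.png

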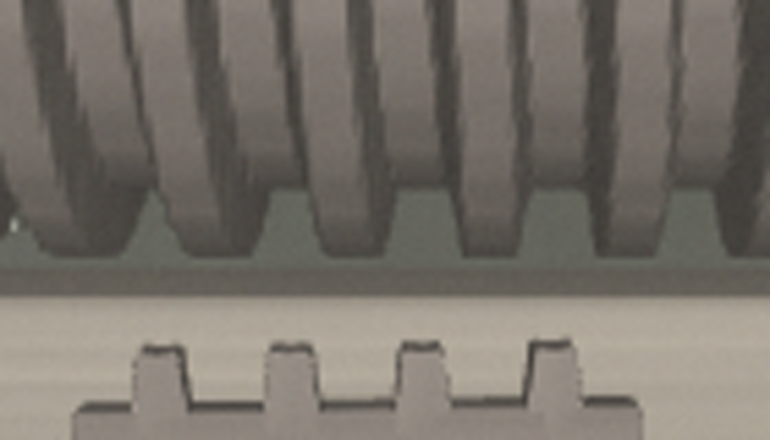

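Emit:
apply_moves --translation '[[0.002,0,0],[0.002,0,0],[0,0,0]]' --rot '[[0,0,0.1],[0,0,0],[0,0,0]]' --fingers '[1,1,1]'

```text
time: 8.05
position: [0.4864, -0.0149, 0.0503]
tool_rot: [[0.999, 0.047, -0.01], [0.047, -0.999, -0.003], [-0.01, 0.002, -1.0]]
wrist_force: [0.6, -0.2, -0.8]
opening: 0.0252
```

```bash
python3 - <<'E'
from h import *
goal([.4930,-.0147,.050],2.65)
E
```

```text
t 8.05 trans mm [6.64 0.15 0.23] rot [0.13 0.6  0.07] yaw 2.72 F [ 0.6 -0.2 -0.8] M [ 0.03 -0.06  0.03] open 25.2 pos [ 0.4864 -0.0149  0.0503]
```

Emit:
apply_moves --translation '[[0.002,0,0],[0.002,0,0],[0,0,0]]' --rot '[[0,0.4,0],[0,0.2,0],[0,0,0]]' --fingers '[1,1,1]'

```text
time: 8.3
position: [0.4917, -0.0146, 0.0501]
tool_rot: [[0.999, 0.047, 0.003], [0.047, -0.999, -0.002], [0.002, 0.002, -1.0]]
wrist_force: [0.4, 0.2, -1.5]
opening: 0.0251
```

```bash
python3 - <<'E'
from h import *
goal([.4930,-.0147,.050],2.65)
E
```

```text
t 8.3 trans mm [1.29 0.18 0.08] rot [ 0.13 -0.14  0.05] yaw 2.7 F [ 0.4  0.2 -1.5] M [ 0.    0.02 -0.01] open 25.1 pos [ 0.4917 -0.0146  0.0501]
```

Emit:
apply_moves --translation '[[0,0,0.0005],[0,0,0.0003]]' --rot '[[0,0,0],[0,0,0]]' --fingers '[1,1]'

```text
time: 8.47
position: [0.4919, -0.0146, 0.0498]
tool_rot: [[0.999, 0.047, 0.003], [0.047, -0.999, -0.002], [0.002, 0.002, -1.0]]
wrist_force: [-1.3, -0.4, 5.3]
opening: 0.0253
```

```bash
python3 - <<'E'
from h import *
goal([.4930,-.0147,.050],2.65)
c=cam('wrist');im=manip.capture('wrist');save('w9',im);np.save('w9.npy',im)
save('w9b',cv2.resize(im[105:185,255:395],None,fx=5.5,fy=5.5,interpolation=cv2.INTER_CUBIC))
E
```

```text
t 8.4667 trans mm [ 1.12  0.18 -0.21] rot [ 0.13 -0.14  0.06] yaw 2.71 F [-1.3 -0.4  5.3] M [ 0.01  0.31 -0.05] open 25.3 pos [ 0.4919 -0.0146  0.0498]
```

View pics/w9b.png

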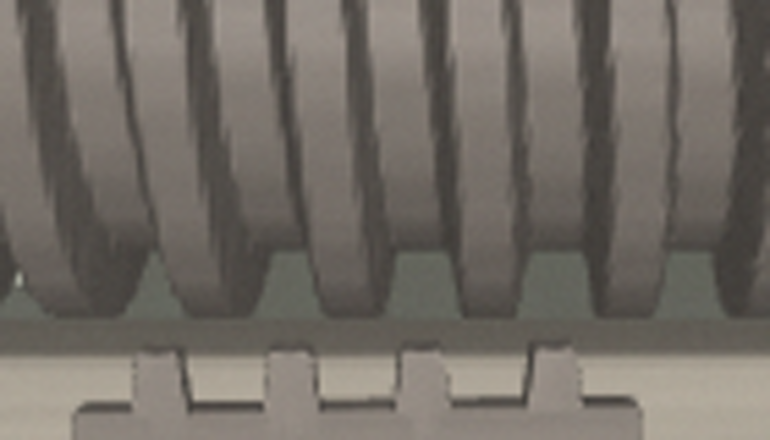

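Emit:
apply_moves --translation '[[0.0015,0,0],[0.0015,0,0],[0,0,0]]' --rot '[[0,0.1,0],[0,0.1,0],[0,0,0]]' --fingers '[1,1,1]'

```text
time: 8.77
position: [0.4946, -0.0144, 0.0498]
tool_rot: [[0.999, 0.047, 0.005], [0.047, -0.999, -0.002], [0.005, 0.002, -1.0]]
wrist_force: [-0.8, -0.7, 2.6]
opening: 0.0253
```

```bash
python3 - <<'E'
from h import *
goal([.5000,-.0143,.050],2.65)
E
```

```text
t 8.7667 trans mm [ 5.41  0.18 -0.16] rot [ 0.12 -0.3   0.06] yaw 2.71 F [-0.8 -0.7  2.6] M [-0.03  0.25 -0.03] open 25.3 pos [ 0.4946 -0.0144  0.0498]
```

Emit:
apply_moves --translation '[[0.001,0,0],[0.001,0,0]]' --rot '[[0,-0.1,0],[0,-0.1,0]]' --fingers '[1,1]'

```text
time: 8.93
position: [0.4946, -0.0144, 0.0499]
tool_rot: [[0.999, 0.047, -0.002], [0.047, -0.999, -0.002], [-0.002, 0.002, -1.0]]
wrist_force: [-3.7, -1.1, 5.9]
opening: 0.0252
```

```bash
python3 - <<'E'
from h import *
goal([.5000,-.0143,.050],2.65)
c=cam('wrist');im=manip.capture('wrist');save('w10',im);np.save('w10.npy',im)
save('w10b',cv2.resize(im[105:185,255:395],None,fx=5.5,fy=5.5,interpolation=cv2.INTER_CUBIC))
E
```

```text
t 8.9333 trans mm [ 5.38  0.2  -0.1 ] rot [0.12 0.12 0.07] yaw 2.72 F [-3.7 -1.1  5.9] M [-0.03  0.48  0.02] open 25.2 pos [ 0.4946 -0.0144  0.0499]
```

View pics/w10b.png

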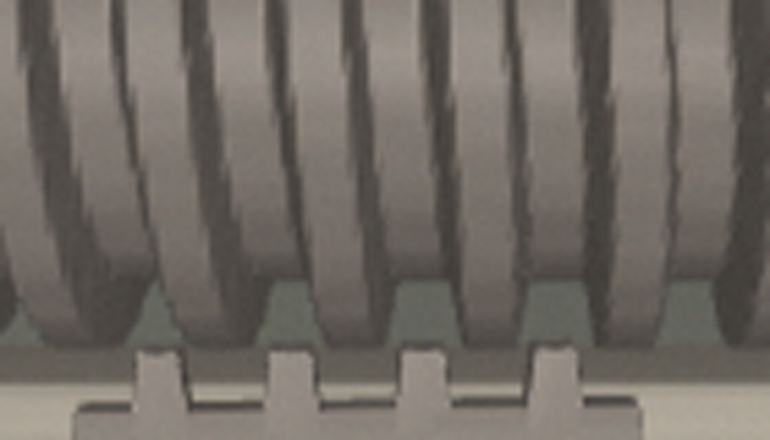

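Emit:
apply_moves --translation '[[0.0015,0,-0.0001],[0.0015,0,0]]' --rot '[[0,0.2,0],[0,0.1,0]]' --fingers '[1,1]'

```text
time: 9.15
position: [0.4972, -0.0142, 0.0499]
tool_rot: [[0.999, 0.048, 0.002], [0.048, -0.999, -0.002], [0.002, 0.002, -1.0]]
wrist_force: [-0.2, 0.5, -1.2]
opening: 0.0255
```

```bash
python3 - <<'E'
from h import *
goal([.5000,-.0143,.050],2.65)
E
```

```text
t 9.15 trans mm [ 2.83  0.24 -0.13] rot [ 0.12 -0.11  0.07] yaw 2.72 F [-0.2  0.5 -1.2] M [0.01 0.02 0.02] open 25.5 pos [ 0.4972 -0.0142  0.0499]
```

Emit:
apply_moves --translation '[[0.0012,0,0.0003],[0.001,0,0.0001]]' --rot '[[0,0.1,0],[0,0,0]]' --fingers '[1,1]'

```text
time: 9.32
position: [0.4976, -0.0142, 0.0499]
tool_rot: [[0.999, 0.048, 0.0], [0.048, -0.999, -0.002], [0.0, 0.002, -1.0]]
wrist_force: [-3.6, -0.6, 6.1]
opening: 0.0254
```

```bash
python3 - <<'E'
from h import *
goal([.5000,-.0143,.050],2.65)
c=cam('wrist');im=manip.capture('wrist');save('w11',im);np.save('w11.npy',im)
save('w11b',cv2.resize(im[105:185,255:395],None,fx=5.5,fy=5.5,interpolation=cv2.INTER_CUBIC))
E
```

```text
t 9.3167 trans mm [ 2.36  0.26 -0.14] rot [ 0.12 -0.    0.09] yaw 2.74 F [-3.6 -0.6  6.1] M [-0.16  0.64 -0.01] open 25.4 pos [ 0.4976 -0.0142  0.0499]
```

View pics/w11b.png

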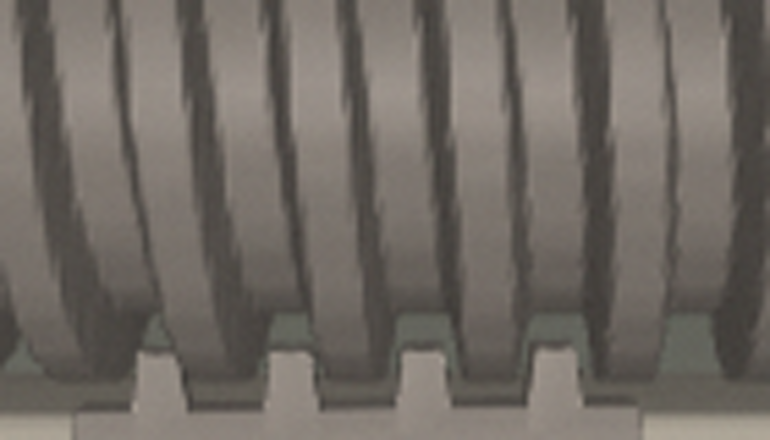

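Emit:
apply_moves --translation '[[0.001,0,-0.0001],[0.001,0,0]]' --rot '[[0,0.1,0],[0,0.1,0]]' --fingers '[1,1]'

```text
time: 9.53
position: [0.4997, -0.014, 0.0499]
tool_rot: [[0.999, 0.048, 0.004], [0.048, -0.999, -0.002], [0.003, 0.002, -1.0]]
wrist_force: [-2.6, -0.6, 0.0]
opening: 0.025
```

```bash
python3 - <<'E'
from h import *
goal([.5000,-.0143,.050],2.65)
E
```

```text
t 9.5333 trans mm [ 0.25  0.28 -0.14] rot [ 0.11 -0.2   0.09] yaw 2.74 F [-2.6 -0.6  0. ] M [-0.06  0.47 -0.11] open 25.0 pos [ 0.4997 -0.014   0.0499]
```

Emit:
apply_moves --translation '[[0.0005,0,0.0001],[0.0005,0,0]]' --rot '[[0,0,0],[0,0,0]]' --fingers '[1,1]'

```text
time: 9.7
position: [0.4997, -0.014, 0.0498]
tool_rot: [[0.999, 0.048, 0.001], [0.048, -0.999, -0.002], [0.001, 0.002, -1.0]]
wrist_force: [-2.2, -0.6, 4.1]
opening: 0.0253
```

```bash
python3 - <<'E'
from h import *
goal([.5000,-.0143,.050],2.65)
c=cam('wrist');im=manip.capture('wrist');save('w12',im);np.save('w12.npy',im)
save('w12b',cv2.resize(im[105:185,255:395],None,fx=5.5,fy=5.5,interpolation=cv2.INTER_CUBIC))
E
```

```text
t 9.7 trans mm [ 0.26  0.28 -0.17] rot [ 0.11 -0.06  0.09] yaw 2.74 F [-2.2 -0.6  4.1] M [-0.14  0.49 -0.06] open 25.3 pos [ 0.4997 -0.014   0.0498]
```

View pics/w12b.png

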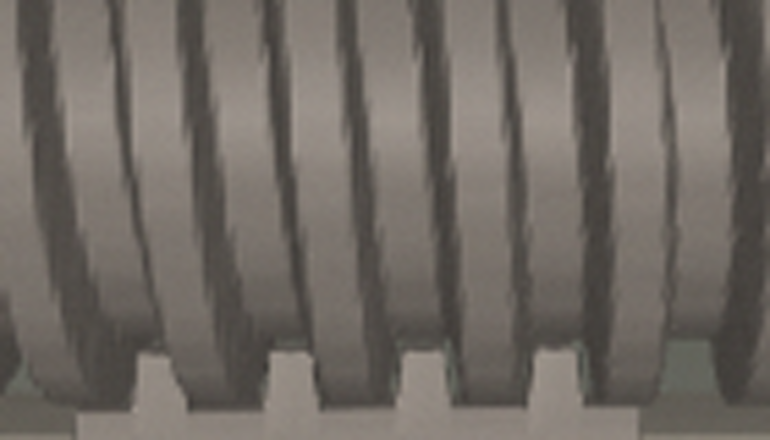

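Emit:
apply_moves --translation '[[0.0008,0,-0.0001],[0.0005,0,0]]' --rot '[[0,0.1,0],[0,0.1,0]]' --fingers '[1,1]'

```text
time: 9.92
position: [0.4997, -0.014, 0.0498]
tool_rot: [[0.999, 0.048, 0.002], [0.048, -0.999, -0.002], [0.002, 0.002, -1.0]]
wrist_force: [-3.7, -0.7, 5.7]
opening: 0.025
```

```bash
python3 - <<'E'
from h import *
goal([.5000,-.0143,.050],2.65)
E
```

```text
t 9.9167 trans mm [ 0.26  0.28 -0.19] rot [ 0.11 -0.12  0.09] yaw 2.74 F [-3.7 -0.7  5.7] M [-0.13  0.57 -0.08] open 25.0 pos [ 0.4997 -0.014   0.0498]
```

Emit:
apply_moves --translation '[[0.001,0,-0.0004],[0.0015,0,0]]' --rot '[[0,0.2,0],[0,0.2,0]]' --fingers '[1,1]'

```text
time: 10.08
position: [0.4998, -0.0139, 0.0498]
tool_rot: [[0.999, 0.048, 0.005], [0.048, -0.999, -0.001], [0.005, 0.002, -1.0]]
wrist_force: [-7.8, -2.3, 12.7]
opening: 0.0254
```

```bash
python3 - <<'E'
from h import *
goal([.5000,-.0143,.050],2.65)
E
```

```text
t 10.0833 trans mm [ 0.15  0.38 -0.21] rot [ 0.09 -0.27  0.1 ] yaw 2.75 F [-7.8 -2.3 12.7] M [-0.33  1.37 -0.14] open 25.4 pos [ 0.4998 -0.0139  0.0498]
```

```bash
python3 - <<'E'
from h import *
c=cam('wrist');im=manip.capture('wrist');save('w13',im);np.save('w13.npy',im)
save('w13b',cv2.resize(im[140:195,255:395],None,fx=5.7,fy=8,interpolation=cv2.INTER_CUBIC))
g=cam('wrist')
E
```

```text
(no output)
```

View pics/w13b.png

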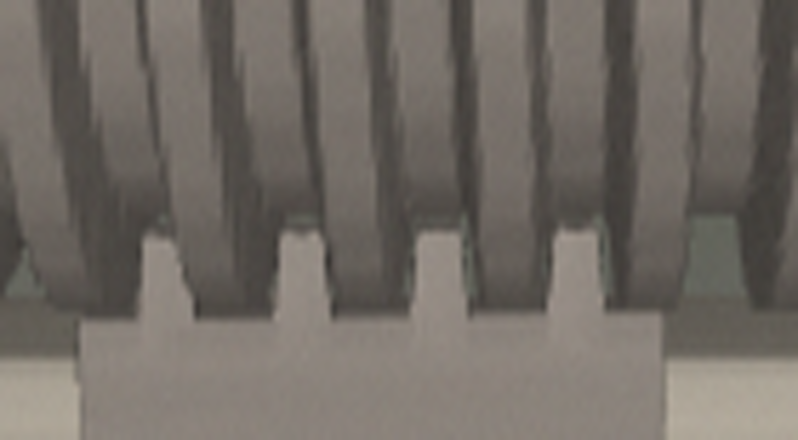

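Emit:
apply_moves --translation '[[0,0.0002,-0.0004],[0.0006,0,0],[0.0006,0,0]]' --rot '[[0,-0.2,0.3],[0,0,0.2],[0,0,0.1]]' --fingers '[1,1,1]'

```text
time: 10.38
position: [0.4999, -0.0139, 0.0498]
tool_rot: [[0.999, 0.037, -0.001], [0.037, -0.999, -0.001], [-0.001, 0.001, -1.0]]
wrist_force: [-6.5, -0.9, 8.4]
opening: 0.0251
```

```bash
python3 - <<'E'
from h import *
goal([.5000,-.0143,.050],2.65)
c=cam('wrist');im=manip.capture('wrist');save('w14',im);np.save('w14.npy',im)
save('w14b',cv2.resize(im[140:195,255:395],None,fx=5.7,fy=8,interpolation=cv2.INTER_CUBIC))
E
```

```text
t 10.3833 trans mm [ 0.05  0.45 -0.16] rot [ 0.06  0.05 -0.55] yaw 2.1 F [-6.5 -0.9  8.4] M [-0.18  0.85 -0.  ] open 25.1 pos [ 0.4999 -0.0139  0.0498]
```

View pics/w14b.png

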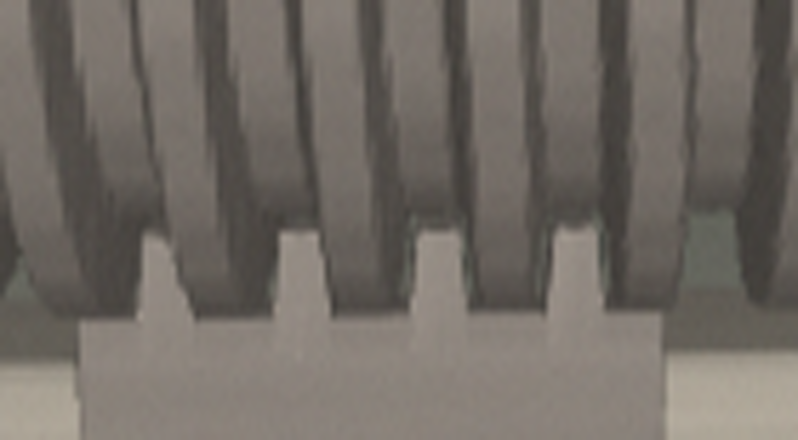

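```bash
python3 - <<'E'
from h import *
np.set_printoptions(precision=2,suppress=True)
c=cam('wrist')
B=lambda u,v,z:ray(c,255+(u+.5)/5.7-.5,140+(v+.5)/8-.5,z)*1e3
print('edge',B(82,321,.0385),B(660,314,.0385));print('table',B(40,360,.0335),B(720,350,.0335))
print('tooth tip',B(155,234,.0385),B(576,228,.0385))
print('crest sil',B(95,308,.038),B(660,305,.038),B(500,305,.038), B(360,306,.038))
print('cam',-c[1].T@c[2]*1e3)
E
```

```text
edge [532.5   12.67  38.5 ] [534.83 -37.99  38.5 ]
table [528.71  17.3   33.5 ] [531.66 -44.48  33.5 ]
tooth tip [538.24   6.3   38.5 ] [539.98 -30.27  38.5 ]
crest sil [533.27  11.61  38.  ] [535.3  -38.03  38.  ] [534.78 -23.97  38.  ] [534.26 -11.67  38.  ]
cam [565.43 -11.73 192.2 ]
```

Emit:
apply_moves --translation '[[0,0,-0.0003],[0,0,0]]' --rot '[[0,0,0],[0,0,0]]' --fingers '[1,1]'

```text
time: 10.6
position: [0.4999, -0.0138, 0.0499]
tool_rot: [[0.999, 0.037, -0.001], [0.037, -0.999, -0.001], [-0.001, 0.001, -1.0]]
wrist_force: [-3.8, -0.1, 3.9]
opening: 0.0252
```

Emit:
apply_moves --translation '[[0.0012,0,-0.0001]]' --rot '[[0,0,0]]' --fingers '[1]'

```text
time: 10.68
position: [0.5, -0.0138, 0.0499]
tool_rot: [[0.999, 0.037, -0.003], [0.037, -0.999, -0.001], [-0.003, 0.001, -1.0]]
wrist_force: [-7.6, -1.1, 8.6]
opening: 0.0255
```

Emit:
apply_moves --translation '[[0.0012,0,-0.0001]]' --rot '[[0,0,0]]' --fingers '[1]'

```text
time: 10.77
position: [0.5, -0.0138, 0.05]
tool_rot: [[0.999, 0.037, -0.006], [0.037, -0.999, -0.001], [-0.006, 0.001, -1.0]]
wrist_force: [-6.6, -1.2, 5.2]
opening: 0.0253
```

```bash
python3 - <<'E'
from h import *
goal([.5000,-.0143,.050],2.1)
E
```

```text
t 10.7667 trans mm [-0.05  0.49  0.02] rot [0.07 0.33 0.02] yaw 2.12 F [-6.6 -1.2  5.2] M [-0.2   0.93 -0.07] open 25.3 pos [ 0.5    -0.0138  0.05  ]
```

Emit:
apply_moves --translation '[[0.001,0.0004,-0.0002],[0.0012,-0.0003,0]]' --rot '[[0,0.3,0],[0,0.2,0]]' --fingers '[1,1]'

```text
time: 10.93
position: [0.5, -0.0138, 0.0499]
tool_rot: [[0.999, 0.037, -0.002], [0.037, -0.999, -0.001], [-0.002, 0.001, -1.0]]
wrist_force: [-7.3, -4.0, 6.9]
opening: 0.0251
```

```bash
python3 - <<'E'
from h import *
np.set_printoptions(precision=2,suppress=True)
goal([.5000,-.0143,.050],2.1)
c=cam('wrist');im=manip.capture('wrist');save('w15',im);np.save('w15.npy',im)
save('w15b',cv2.resize(im[140:195,255:395],None,fx=5.7,fy=8,interpolation=cv2.INTER_CUBIC))
im=manip.capture('side');save('s15',cv2.resize(im[180:260,270:370],None,fx=7,fy=7,interpolation=cv2.INTER_CUBIC))
E
```

```text
t 10.9333 trans mm [ 0.01  0.52 -0.11] rot [0.06 0.09 0.04] yaw 2.14 F [-7.3 -4.   6.9] M [-0.66  1.06 -0.1 ] open 25.1 pos [ 0.5  -0.01  0.05]
```

View pics/w15b.png

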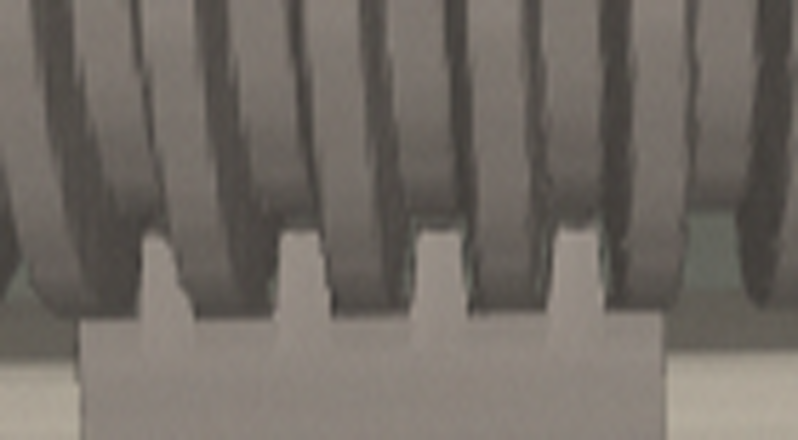

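View pics/s15.png

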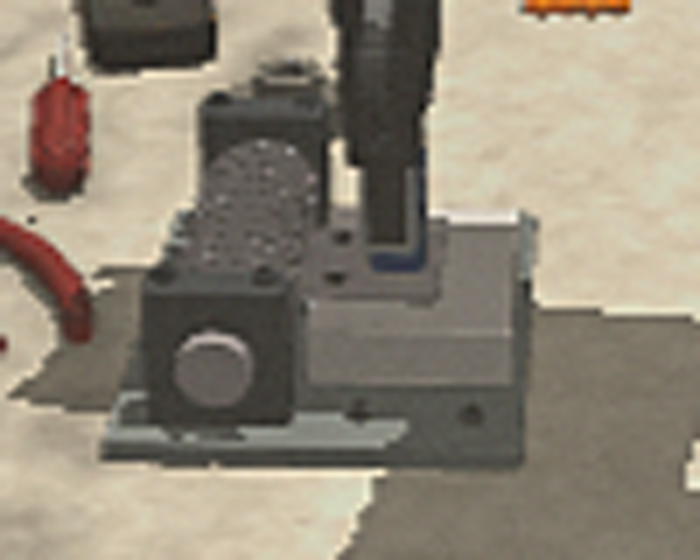

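Emit:
apply_moves --translation '[[0,0.0008,-0.0002],[0,0.0005,0]]' --rot '[[0,0,0],[0,0,0]]' --fingers '[1,1]'

```text
time: 11.2
position: [0.4999, -0.0145, 0.0499]
tool_rot: [[0.999, 0.037, -0.002], [0.037, -0.999, 0.0], [-0.002, -0.0, -1.0]]
wrist_force: [-3.2, 1.6, 2.8]
opening: 0.0254
```

Emit:
apply_moves --translation '[[0.001,0,0],[0.001,0,0]]' --rot '[[0,0.1,0],[0,0.1,0]]' --fingers '[1,1]'

```text
time: 11.37
position: [0.5, -0.0144, 0.0499]
tool_rot: [[0.999, 0.037, -0.002], [0.037, -0.999, 0.0], [-0.002, -0.0, -1.0]]
wrist_force: [-6.8, -1.2, 5.7]
opening: 0.0253
```

```bash
python3 - <<'E'
from h import *
goal([.5000,-.0143,.050],2.1)
print(manip.state()['position'])
E
```

```text
t 11.3667 trans mm [ 0.03 -0.09 -0.08] rot [-0.01  0.12  0.04] yaw 2.14 F [-6.8 -1.2  5.7] M [-0.22  1.05 -0.02] open 25.3 pos [ 0.5    -0.0144  0.0499]
[ 0.49997591 -0.01438974  0.04992349]
```

Emit:
apply_moves --translation '[[0,0,0],[0,0,0],[0,0,0],[0,0,0],[0,0,0]]' --rot '[[0,0,0],[0,0,0],[0,0,0],[0,0,0],[0,0,0]]' --fingers '[1,0.2,0,-0.2,-0.2]'

```text
time: 11.78
position: [0.507, -0.015, 0.051]
tool_rot: [[0.999, 0.037, 0.011], [0.037, -0.999, -0.001], [0.01, 0.001, -1.0]]
wrist_force: [0.3, -0.3, 0.8]
opening: 0.0507
```

```bash
python3 - <<'E'
from h import *
np.set_printoptions(precision=2,suppress=True)
goal([.5000,-.0143,.050],2.1)
c=cam('wrist');im=manip.capture('wrist');save('w16',im);np.save('w16.npy',im)
save('w16b',cv2.resize(im[130:330,220:420],None,fx=3,fy=3,interpolation=cv2.INTER_CUBIC))
E
```

```text
t 11.7833 trans mm [-6.98 -1.    0.9 ] rot [ 0.08 -0.6   0.03] yaw 2.13 F [ 0.3 -0.3  0.8] M [ 0.01  0.07 -0.02] open 50.7 pos [ 0.51 -0.01  0.05]
```

View pics/w16b.png

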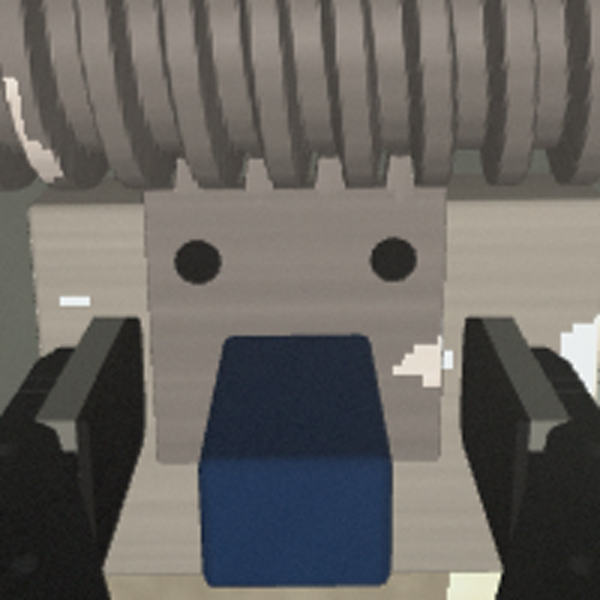

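Emit:
apply_moves --translation '[[0,0,0],[0,0,-0.01],[0,0,-0.02],[0,0,-0.02],[0,0,-0.03]]' --rot '[[0,0,0],[0,0,0],[0,0,0],[0,0,0],[0,0,0]]' --fingers '[-0.6,-0.6,-0.6,-0.6,-0.6]'

```text
time: 12.25
position: [0.5027, -0.0146, 0.1293]
tool_rot: [[0.999, 0.037, -0.001], [0.037, -0.999, 0.0], [-0.001, -0.001, -1.0]]
wrist_force: [-0.1, -0.5, -0.8]
opening: 0.0684
```

Emit:
apply_moves --translation '[[-0.01,0,-0.02],[-0.01,0,-0.01],[0,0,0]]' --rot '[[0,0,0],[0,0,0],[0,0,0]]' --fingers '[-0.6,-0.6,-0.6]'

```text
time: 12.5
position: [0.487, -0.0158, 0.1684]
tool_rot: [[0.999, 0.037, 0.012], [0.037, -0.999, -0.001], [0.012, 0.002, -1.0]]
wrist_force: [0.4, -0.5, -0.4]
opening: 0.0684
```

```bash
python3 - <<'E'
from h import *
goal([.4900,-.0143,.14],2.7)
c=cam('wrist');im=manip.capture('wrist');save('w17',im);np.save('w17.npy',im)
save('w17b',cv2.resize(im[50:200,240:400],None,fx=4.5,fy=4,interpolation=cv2.INTER_CUBIC))
E
```

```text
t 12.5 trans mm [ 2.69 -1.44 28.42] rot [ 0.09 -0.68 -0.56] yaw 2.14 F [ 0.4 -0.5 -0.4] M [-0.05  0.01  0.03] open 68.4 pos [ 0.487  -0.0158  0.1684]
```

View pics/w17.png

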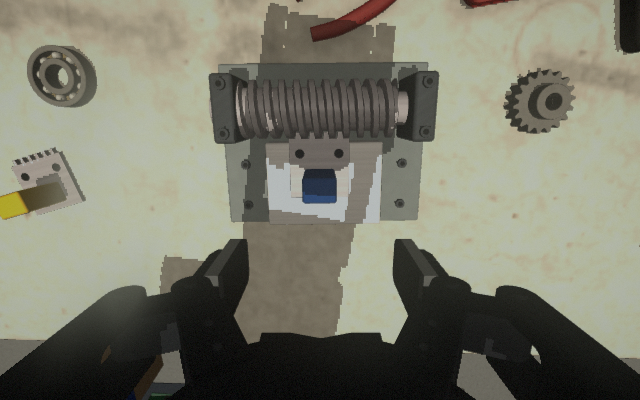

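View pics/w17b.png

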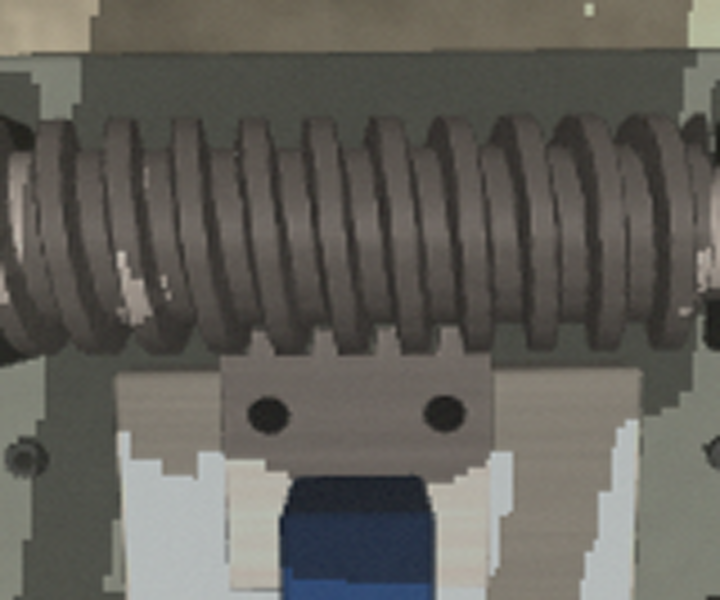

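```bash
python3 - <<'E'
from h import *
np.set_printoptions(precision=2,suppress=True)
c=cam('wrist')
B=lambda u,v,z:ray(c,240+(u+.5)/4.5-.5,50+(v+.5)/4-.5,z)*1e3
def sl(a,b):d=a-b;return np.degrees(np.arctan2(-d[0],d[1])),np.linalg.norm(d)
e=B(222,355,.0385),B(491,353,.0385);t=B(115,371,.0335),B(640,368,.0335);h=B(268,414,.0385),B(444,412,.0385)
r=B(227,589,.0385),B(487,588,.0385);s=B(95,353,.038),B(670,348,.038)
for n,x in dict(edge=e,table=t,holes=h,rear=r,crest=s).items():print(n,x[0],x[1],sl(*x))
d=t[0]-t[1];ey=d/np.linalg.norm(d);ex=np.array([ey[1],-ey[0],0]);ex/=np.linalg.norm(ex)
print('edge-table',((e[0]+e[1])/2-(t[0]+t[1])/2)@ex,'crest-table',((s[0]+s[1])/2-(t[0]+t[1])/2)@ex,'y off',((e[0]+e[1])/2-(t[0]+t[1])/2)@ey)
E
```

```text
edge [533.55  12.27  38.5 ] [535.9  -38.86  38.5 ] (np.float64(2.628448599636104), np.float64(51.187185508680535))
table [529.    33.48  33.5 ] [533.48 -68.46  33.5 ] (np.float64(2.5194807194138136), np.float64(102.03841340117827))
holes [521.3    3.26  38.5 ] [523.01 -30.57  38.5 ] (np.float64(2.8826244280759044), np.float64(33.87760072165506))
rear [481.93  10.6   38.5 ] [484.09 -41.17  38.5 ] (np.float64(2.3983846549422183), np.float64(51.81585159297506))
crest [533.03  36.51  38.  ] [538.21 -72.92  38.  ] (np.float64(2.7082754251110868), np.float64(109.54368106869194))
edge-table 3.667880453221672 crest-table 4.344311618145377 y off 4.034891412173707
```

```bash
python3 - <<'E'
from h import *
print(manip.finish_job(), manip.state()['time'])
E
```

```text
the job is handed in; nothing more can be done
the job is handed in; nothing more can be done
```

The coarse blue-grip leaf is seated in the screw, flat on the rest and left standing there. I handed the job in just after 12.5 s, with the gripper open and well clear.

I laid it on the rest with its teeth clear of the thread and lined the teeth up with the grooves from the wrist camera. I then slid it forward and the teeth went in without catching on the crests.

**What the last checks showed**
- **Home:** it stopped firmly at the same forward position after I shifted it 0.6 mm sideways, which points to the crests stopping it rather than a tooth wedged on a groove side.
- **Force:** the highest forward force I read was about 8 N against the 25 N limit. Readings came only at the end of each move call.
- **Seating:** in the final picture all four teeth are in grooves. The edge is parallel to the rest within about 0.1 degrees and about 4 mm from the middle of the screw.
- **Other parts:** I never went near the yellow leaf, the bearing, the gear or the orange look-alike.

**What disagreed**
- **Edge position:** the camera put the leaf's edge 3.7 mm past the rest's back edge, where fully home should be 4.0 mm. The crest line measured from the same picture came to 4.3 mm. I took this as measuring error of a few tenths of a millimetre, given the firm stop.
- **Release:** the gripper drifted about 7 mm forward as it let go. The pictures before and after show the leaf did not back out.

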